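# Refill the connector feed hopper from the scoop tray

### The job

Refill the feed hopper: first gather every loose connector housing from the green table top into the grey scoop tray, with those already in it; then, with the hopper's hinged cover folded back past upright, carry the tray over and tip its whole load into the hopper. Finally set the empty tray back level on the middle of its black rubber pad and fold the cover fully shut; leave the relay, the tube fitting and the hex key where they lie.

Things in the scene. Friction and masses are not known exactly. Their poses are not given: they have to be found in the camera images.
- hopper_mouth (a point): feed hopper: grey open-topped steel box bolted to the table, 170 (its x) x 160 (its y) x 115 mm high, walls 5 mm, floor inside sloping between about 5 and 55 mm above the table. This point is the centre of the mouth, level with the rim, z up; the cover is hinged along the rim on the hopper's -y side
- cover_hinge (a point): middle of the cover's hinge line (along the hopper's x), 80 mm to the hopper's -y side of the mouth's centre, at rim height. The frame turns with the cover
- cover_bar (a point): middle of the cover's handle: a round bar 9 mm thick, 90 mm long along the hinge direction, 35 mm clear above the sheet, 15 mm in from the cover's free edge; in the cover's frame 146 mm along y and 40 mm along z from the hinge
- cover (a joint): angle of the hopper's cover (flat aluminium sheet, 160 mm from hinge to free edge): 0 = shut flat on the rim, pi/2 = upright, 2.0 = stop, leaning back beyond the hopper's -y side. The stiff hinge keeps the cover wherever it is left; moving it takes about 2 to 4 N at the bar, and the bar turns in a light grip
- pad_top (a point): black rubber pad fixed on the table, 170 (its x) x 130 x 4 mm, the tray's parking place; this point is the centre of its top. Behind it stands a tall grey bench instrument, fixed, never moving: a box 248 mm high whose front face is at x = 0.57 m and which spans y = -0.04 to 0.315 m; arm and tray must keep clear of it
- tray_floor (a point): grey plastic scoop tray, 130 g, inside 100 (x) x 100 (y) mm, side walls and rear wall (-x) 36 mm high and 4 mm thick; towards +x, its mouth, there is no wall: the floor ends in a ramp that rises 11 mm over the last 40 mm (about 15 degrees). It is slick (friction about 0.2), so parts slide out once the tray leans some 30 to 40 degrees mouth-down. This point is the centre of the floor's upper face, 4 mm above the tray's underside; x towards the mouth, z up
- tray_handle (a point): grip point on the tray's black handle, an upright plate 12 mm thick (tray x) x 44 mm wide (tray y) that stands behind the rear wall up to 86 mm above the tray's underside; this point is in its middle plane, 64 mm above the tray's underside and 60 mm behind the floor's centre
- tray_lip (a point): middle of the upper edge of the tray's mouth, 90 mm ahead of the floor's centre and 11 mm above it
- in_a_mid (a point): connector housing that is already in the tray at the start: beige, 16 x 39 x 14 mm high (17 over its clip); point at its centre, long side along its y, z up
- in_b_mid (a point): connector housing that is already in the tray at the start: white, 13 x 35 x 10 mm high (13 over its clip); point at its centre, long side along its y, z up
- conn_a_mid (a point): connector housing that lies loose on the table at the start (may be absent): white, 16 x 43 x 14 mm high (17 over its clip); point at its centre, long side along its y, z up
- conn_b_mid (a point): connector housing that lies loose on the table at the start (may be absent): beige, 16 x 39 x 14 mm high (17 over its clip); point at its centre, long side along its y, z up
- conn_c_mid (a point): connector housing that lies loose on the table at the start (may be absent): white, 13 x 35 x 10 mm high (13 over its clip); point at its centre, long side along its y, z up
- conn_d_mid (a point): connector housing that lies loose on the table at the start (may be absent): white, 16 x 20 x 14 mm high (17 over its clip); point at its centre, long side along its y, z up
- conn_e_mid (a point): connector housing that lies loose on the table at the start (may be absent): black, 12 x 25 x 10 mm high (13 over its clip); point at its centre, long side along its y, z up
- relay_mid (a point): bystander: black plug-in relay, 22 x 43 x 28 mm, centre; to be left alone
- fitting_mid (a point): bystander: elbow tube fitting, 28 x 38 x 14 mm, centre; to be left alone
- hexkey_mid (a point): bystander: black L-shaped hex key, 35 x 90 x 8 mm, point on its long arm; to be left alone

How it is judged (in metres and radians):
On the way, in this order (a step that is already met when the one before it is completed fails the run):
1. all connector housings are together in the tray (x of in_a_mid in the frame of tray_floor between -0.055 and 0.09 m and y of in_a_mid in the frame of tray_floor between -0.054 and 0.054 m and z of in_a_mid in the frame of tray_floor between -0.005 and 0.05 m and x of in_b_mid in the frame of tray_floor between -0.055 and 0.09 m and y of in_b_mid in the frame of tray_floor between -0.054 and 0.054 m and z of in_b_mid in the frame of tray_floor between -0.005 and 0.05 m and x of conn_a_mid in the frame of tray_floor between -0.055 and 0.09 m and y of conn_a_mid in the frame of tray_floor between -0.054 and 0.054 m and z of conn_a_mid in the frame of tray_floor between -0.005 and 0.05 m and x of conn_b_mid in the frame of tray_floor between -0.055 and 0.09 m and y of conn_b_mid in the frame of tray_floor between -0.054 and 0.054 m and z of conn_b_mid in the frame of tray_floor between -0.005 and 0.05 m and x of conn_c_mid in the frame of tray_floor between -0.055 and 0.09 m and y of conn_c_mid in the frame of tray_floor between -0.054 and 0.054 m and z of conn_c_mid in the frame of tray_floor between -0.005 and 0.05 m and x of conn_d_mid in the frame of tray_floor between -0.055 and 0.09 m and y of conn_d_mid in the frame of tray_floor between -0.054 and 0.054 m and z of conn_d_mid in the frame of tray_floor between -0.005 and 0.05 m and x of conn_e_mid in the frame of tray_floor between -0.055 and 0.09 m and y of conn_e_mid in the frame of tray_floor between -0.054 and 0.054 m and z of conn_e_mid in the frame of tray_floor between -0.005 and 0.05 m), for 0.3 s.
2. with the cover folded back past upright (over 1.6 rad), the tray leans over 0.5 rad with its mouth over the hopper (value of joint cover above 1.6 rad and angle between tray_floor's own z axis and vertical above 0.5 rad and x of tray_lip in the frame of hopper_mouth between -0.1 and 0.1 m and y of tray_lip in the frame of hopper_mouth between -0.09 and 0.09 m), for 0.2 s.
At the end, for the whole second after the job is handed in: every connector housing present lies inside the hopper below its rim, the cover is shut (within 0.07 rad), and the tray stands level (within 0.09 rad) on its pad, floor centre within 40 mm of the pad's centre (x of in_a_mid in the frame of hopper_mouth between -0.085 and 0.085 m and y of in_a_mid in the frame of hopper_mouth between -0.08 and 0.08 m and z of in_a_mid in the frame of hopper_mouth between -0.115 and -0.003 m and x of in_b_mid in the frame of hopper_mouth between -0.085 and 0.085 m and y of in_b_mid in the frame of hopper_mouth between -0.08 and 0.08 m and z of in_b_mid in the frame of hopper_mouth between -0.115 and -0.003 m and x of conn_a_mid in the frame of hopper_mouth between -0.085 and 0.085 m and y of conn_a_mid in the frame of hopper_mouth between -0.08 and 0.08 m and z of conn_a_mid in the frame of hopper_mouth between -0.115 and -0.003 m and x of conn_b_mid in the frame of hopper_mouth between -0.085 and 0.085 m and y of conn_b_mid in the frame of hopper_mouth between -0.08 and 0.08 m and z of conn_b_mid in the frame of hopper_mouth between -0.115 and -0.003 m and x of conn_c_mid in the frame of hopper_mouth between -0.085 and 0.085 m and y of conn_c_mid in the frame of hopper_mouth between -0.08 and 0.08 m and z of conn_c_mid in the frame of hopper_mouth between -0.115 and -0.003 m and x of conn_d_mid in the frame of hopper_mouth between -0.085 and 0.085 m and y of conn_d_mid in the frame of hopper_mouth between -0.08 and 0.08 m and z of conn_d_mid in the frame of hopper_mouth between -0.115 and -0.003 m and x of conn_e_mid in the frame of hopper_mouth between -0.085 and 0.085 m and y of conn_e_mid in the frame of hopper_mouth between -0.08 and 0.08 m and z of conn_e_mid in the frame of hopper_mouth between -0.115 and -0.003 m and value of joint cover below 0.07 rad and horizontal distance between tray_floor and pad_top below 0.04 m and angle between tray_floor's own z axis and vertical below 0.09 rad and z of tray_floor in the frame of pad_top between -0.003 and 0.012 m); the robot touches nothing.
It fails at once if the relay is shifted by more than 30 mm (distance of relay_mid from where it was at the start of the episode above 0.03 m).
It fails at once if the tube fitting is shifted by more than 30 mm (distance of fitting_mid from where it was at the start of the episode above 0.03 m).
It fails at once if the hex key is shifted by more than 30 mm (distance of hexkey_mid from where it was at the start of the episode above 0.03 m).
Of conn_a, conn_b, conn_c, conn_d, conn_e only 2 to 4 are there at a start; the rules pass over those that are not, and their reading is None.
At some moment in a run one of conn_a, conn_b, conn_c, conn_d, conn_e may be knocked a few centimetres aside while the robot is not near it.
It also fails if it takes over 210 s, if anything falls off the work surface, if the arm or the gripper's body presses on something with over 40 N, if the wrist force passes 120 N, or if a joint passes its speed limit or range.

### The arm

A 7-joint arm with a two-finger parallel gripper is mounted at the origin on a cart in front of the work surface, level with it; the furniture and walls round the work are solid. World frame = base frame: x ahead of the robot, y to its left, z up, the work surface at z = 0. Lengths are in m, angles in degrees, forces in N, time in s.
With the tool pointing down it reaches from about 0.4 to 0.85 m from the base axis. Payload 6.9 kg.
Tool frame: the origin (TCP) lies on the centre line of the jaws, within the pads' length; the fingertips stand 11 mm ahead of it and the grasp point (between the pads) lies 8 mm behind it; z points along the fingers, y is the line along which they close (so a half turn about z gives the same grasp; the last joint's range is limited). The gripper opens to 85 mm and grips with 20 to 120 N. Pads are 22 mm wide; open, the fingers measure 114 mm over their backs; the gripper's body (76 mm by 85 mm) begins 54 mm behind the grasp point. The pads swing forward as they close: fully open they stand 13 mm farther back than shut.
Start: joints at [80.071, 29.078, -13.613, 85.955, 7.202, 65.827, -8.869], TCP at [0.172, -0.601, 0.242] pointing down, gripper open.
Joint ranges: [-176.47, 176.47], [-13.61, 117.27], [-81.72, 77.17], [0.22, 143.17], [-87.28, 267.28], [10, 112.55], [-165.47, 165.47]. Speed limits (degrees/s): [136.94, 136.94, 180, 180, 180, 180, 180].

### API

Orientations are given as [roll, pitch, yaw] about the fixed x, y, z axes, in that order (R = Rz(yaw) Ry(pitch) Rx(roll)).
In Python, from bench import status, optics, workorder, spotter gives the robot as it stands.
- The arm moves only by the shell command python3 -m creep 'ROWS' [OPENING]. ROWS is JSON, a list of rows, each a list of 6 numbers: the shift along the tool's x, y, z in m, then the turn, a rotation vector about the tool's x, y, z in rad. In form: [[x, y, z, rx, ry, rz], ...]. A call has 1 to 10 rows; each row is the pose to reach, as a shift and turn from the pose commanded when the call began, along the tool's axes at that moment; what a row does not reach only later rows make up. A row lasts 1/10 s, in which the tool goes at most 50 mm and 8.59 degrees, less where a joint would pass 70% of its speed; a pose out of reach is approached as far as the arm can. A call with a gripper value outside its range is refused whole. OPENING is the finger opening in m, from 0 to 0.0854, set as the call begins (- or left out, the last holds). The fingers move at their own pace and stop on an object; the grip force is fixed at half the most. Time passes only in rows, so rows that repeat a pose let the fingers close. It gives the time, the measured TCP pose, the force, the opening and the grip force at its end, in the units of the state.
- status.get_obs(): the state, without advancing time (a new reading comes with each control period).
- optics.capture(name): name is "scene" or "top" or "wrist"; returns the picture (420x560x3 uint8, red, green, blue); there is no depth.
- optics.camera_info(name): a dict with "fx", "fy", "cx", "cy" (pixels), "xyz" and "rotation" of the camera in the world. Camera axes: x right, y down, z forward; pixel columns grow to the right and rows downward; lengths in m; the calibration is good to about 2 mm. The wrist camera is an equidistant fisheye: a pixel r from the principal point sees the ray r / f radians off the axis. A picture is of the moment at which its call begins: read the wrist's pose just before it. camera_info takes no time and is no camera call; for the wrist camera it gives the pose at the moment of the call.
- workorder.finish_job(): hands the job in; it is judged then, once.
Trained networks look in the newest picture that a camera, given by its name, has taken for a name from the list of things; names that differ only in an ending like _2 or _b are one class to them, and where a whole thing is asked for, a point or a joint stands for the part that bears it (a point fixed in the world has none). Each returns a list of dicts, best first, with "score" (0 to 1); they miss things now and then, are a little off and sometimes report something else, mostly with a low value. They report only what shows in the picture. A call takes as long as a camera call.
- spotter.search_frame(name, camera): "location" ([row, column] in pixels, amid what is visible of it).
- spotter.mark_of(name, camera): "location" ([row, column] in pixels: a listed point, or the origin of a listed thing).
The state is a dict: "time_s": time; "q": joint angles; "qvel": joint speeds; "tau": joint torques, N m; "tool_pos": TCP position; "tcp_rot": TCP orientation; "force": force on the tool from outside, world axes, zero at the start; "moment": the same for the moment, N m; "width": finger opening in m; "grip_force": force on a finger pad.
Only numpy, scipy, OpenCV 4.12 (cv2) and the standard library are available. Lean on these libraries where they do the work, as an engineer would, in place of code of your own. Each camera call takes 0.05 s, during which the arm holds its last target. There are 200 camera calls.

## Working session

There is one attempt and no reset: what is moved stays moved. The work goes in short steps, Python scripts to look and compute and a shell command to move; the robot and the scene stay as the last step left them, time stands still between calls to the robot, and variables do not carry over. Pictures are saved under pics/ and viewed, at most 14 in all, crops included, and the job is handed in when it is done.

```bash
mkdir -p pics; ls
cat > h.py <<'E'
import numpy as np, cv2
from bench import status, optics, workorder, spotter
from scipy.spatial.transform import Rotation as R
def ray(cam,rc,info=None):
    i=info or optics.camera_info(cam); r,c=rc
    a,b=(c-i["cx"])/i["fx"],(r-i["cy"])/i["fy"]
    if cam=="wrist":
        t=np.hypot(a,b); d=np.array([a/t*np.sin(t),b/t*np.sin(t),np.cos(t)]) if t>0 else np.array([0,0,1.])
    else: d=np.array([a,b,1.])
    return np.array(i["xyz"]),rot(i) @ d
def rot(i):
    m=np.array(i["rotation"]); return m if m.shape==(3,3) else R.from_euler("xyz",m,degrees=True).as_matrix()
def onz(cam,rc,z,info=None):
    o,d=ray(cam,rc,info); return o+d*(z-o[2])/d[2]
def project(cam,p,info=None):
    i=info or optics.camera_info(cam); v=rot(i).T@(np.array(p)-i["xyz"])
    if cam=="wrist":
        s=np.hypot(v[0],v[1]);k=np.arctan2(s,v[2])/max(s,1e-9);u=v[:2]*k
    else: u=v[:2]/v[2]
    return [i["cy"]+i["fy"]*u[1],i["cx"]+i["fx"]*u[0]]
def snap(cam,name=None):
    i=optics.camera_info(cam); im=optics.capture(cam)
    if name: cv2.imwrite("pics/"+name+".png",cv2.cvtColor(np.array(im),cv2.COLOR_RGB2BGR))
    return im,i
def pose():
    s=status.get_obs(); return np.array(s["tool_pos"]),R.from_euler("xyz",s["tcp_rot"],degrees=True)
def rel(p,rpy=None):
    "shift and rotvec in tool axes from present pose to target"
    x,r=pose(); t=r.inv().apply(np.array(p)-x)
    w=(r.inv()*R.from_euler("xyz",rpy,degrees=True)).as_rotvec() if rpy is not None else np.zeros(3)
    return np.round(np.r_[t,w],4).tolist()
E
python3 - <<'E'
from h import *
print(status.get_obs())
for c in("scene","top"):
    im,i=snap(c,c+"0"); print(c,i)
names=dict(hopper_mouth=.115,cover_hinge=.115,cover_bar=.155,pad_top=.004,tray_floor=.008,tray_handle=.068,tray_lip=.019,in_a_mid=.015,in_b_mid=.013,conn_a_mid=.007,conn_b_mid=.007,conn_c_mid=.005,conn_d_mid=.007,conn_e_mid=.005,relay_mid=.014,fitting_mid=.007,hexkey_mid=.004)
for n,z in names.items():
    for d in spotter.mark_of(n,"top")[:5]: print(n,round(d["score"],2),np.round(d["location"]),np.round(onz("top",d["location"],z),3))
E
```

```text
pics
{'time_s': 0.0, 'q': array([ 80.06995457,  29.1271442 , -13.60823169,  86.00724949,
         7.20132838,  65.82585913,  -8.86846448]), 'qvel': array([-2.41983474e-03, -4.55715719e-02, -6.20125309e-02,  1.93422948e-02,
       -8.01835010e-03, -1.39172654e-02,  8.37879163e-06]), 'tau': array([-5.80485157e-04, -6.20593071e+01, -2.18676880e+00, -2.49656439e+01,
        1.28226390e-02,  1.19320714e-02, -3.76035928e-05]), 'tool_pos': array([ 0.17180258, -0.60043975,  0.24142046]), 'tcp_rot': array([-1.79898424e+02,  1.21512645e-03,  1.59753869e+01]), 'force': array([-0.11464827, -0.15809323, -0.2308062 ]), 'moment': array([ 0.00892876, -0.04454939,  0.0180187 ]), 'grip_force': 0.0, 'width': 0.0853515513353254}
scene {'fx': 459.6523845573979, 'fy': 459.6523845573979, 'cx': 280.16167365199374, 'cy': 214.52685519052457, 'xyz': array([0.12649512, 0.84963376, 0.93689192]), 'rotation': array([-129.885158  ,   -0.83041178, -152.22824705])}
top {'fx': 483.1349786040583, 'fy': 483.1349786040583, 'cx': 281.89761836267684, 'cy': 209.18222853099874, 'xyz': array([ 0.2982868 , -0.0206087 ,  1.5674
[... 320 characters left out ...]
7 -0.206  0.155]
cover_bar 0.23 [279. 356.] [ 0.38  -0.235  0.155]
tray_floor 0.63 [258. 216.] [0.444 0.196 0.008]
tray_handle 0.72 [251. 227.] [0.463 0.152 0.068]
tray_handle 0.66 [261. 215.] [0.432 0.188 0.068]
tray_lip 0.77 [267. 190.] [0.414 0.275 0.019]
in_a_mid 0.72 [282. 356.] [ 0.378 -0.257  0.015]
in_a_mid 0.67 [219. 365.] [ 0.585 -0.286  0.015]
in_a_mid 0.43 [247. 220.] [0.479 0.181 0.015]
in_b_mid 0.62 [168. 354.] [ 0.757 -0.25   0.013]
in_b_mid 0.51 [265. 223.] [0.424 0.171 0.013]
conn_a_mid 0.52 [250. 282.] [ 0.476 -0.017  0.007]
conn_c_mid 0.55 [278. 335.] [ 0.391 -0.19   0.005]
relay_mid 0.51 [182. 306.] [ 0.705 -0.093  0.014]
fitting_mid 0.4 [159. 325.] [ 0.786 -0.156  0.007]
```

View pics/top0.png

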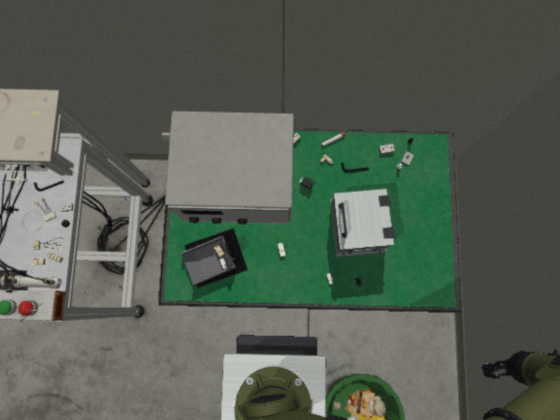

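View pics/scene0.png

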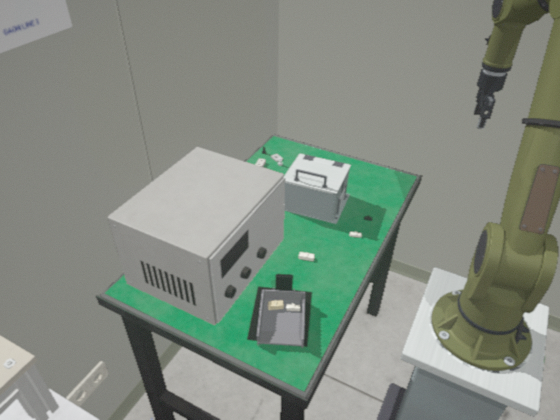

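Run:
```python
import cv2
a=cv2.imread("pics/top0.png"); s=cv2.imread("pics/scene0.png")
c1=cv2.resize(a[122:188,280:430],None,fx=5,fy=5,interpolation=cv2.INTER_CUBIC)[:, :750]
c2=cv2.resize(a[222:302,175:375],None,fx=3.75,fy=3.75,interpolation=cv2.INTER_CUBIC)[:,:750]
c1=c1[:290]
import numpy as np; cv2.imwrite("pics/z1.png",np.vstack([c1,c2]))
```

```text
(no output)
```

View pics/z1.png

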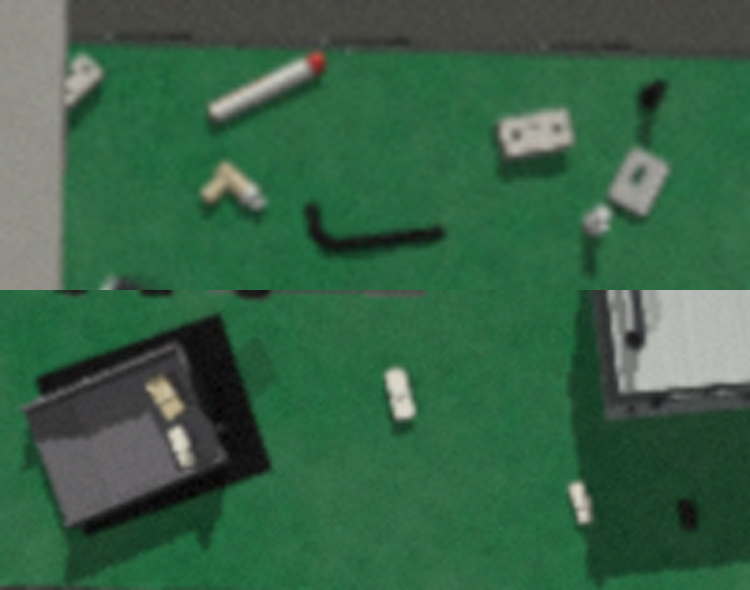

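```bash
python3 -m creep '[[0.04,-0.02,-0.01,0,0,0.02],[0.09,-0.05,-0.02,0,0,0.04],[0.13,-0.07,-0.03,0,0,0.06],[0.17,-0.09,-0.04,0,0,0.08],[0.21,-0.11,-0.05,0,0,0.1],[0.25,-0.13,-0.06,0,0,0.12],[0.29,-0.15,-0.07,0,0,0.14],[0.33,-0.17,-0.08,0,0,0.16],[0.36,-0.19,-0.08,0,0,0.18],[0.39,-0.2,-0.08,0,0,0.19]]' 0.05
python3 - <<'E'
from h import *
print(status.get_obs()["q"])
names=dict(hopper_mouth=.115,cover_hinge=.115,cover_bar=.155,pad_top=.004,tray_floor=.008,tray_handle=.068,tray_lip=.019,conn_a_mid=.007,conn_b_mid=.007,conn_c_mid=.005,conn_d_mid=.007,conn_e_mid=.005)
for c in ("scene","wrist"):
    im,i=snap(c,c+"1"); 
    for n,z in names.items():
        for d in spotter.mark_of(n,c)[:3]:
            if d["score"]>.4: print(c,n,round(d["score"],2),np.round(d["location"]),np.round(onz(c,d["location"],z,i),3))
E
```

```text
time_s: 1.95
tool_pos: [0.4932, -0.2987, 0.3231]
tcp_rot: [180.0, -0.1, 5.2]
force: [-0.3, -1.4, 0.5]
width: 0.05
grip_force: 0.0
[ 40.34817632  21.8831052  -17.57941678  85.39367558   6.71004163
  73.70074974 -62.75025486]
scene hopper_mouth 0.97 [170. 317.] [ 0.574 -0.279  0.115]
scene cover_hinge 0.58 [163. 325.] [ 0.569 -0.326  0.115]
scene cover_bar 0.93 [175. 310.] [ 0.56  -0.19   0.155]
scene tray_floor 0.9 [312. 283.] [0.448 0.196 0.008]
scene tray_handle 0.75 [282. 289.] [0.456 0.147 0.068]
scene tray_handle 0.7 [236. 355.] [ 0.372 -0.092  0.068]
scene tray_lip 0.58 [343. 279.] [0.41  0.286 0.019]
scene conn_a_mid 0.49 [257. 307.] [ 0.479 -0.013  0.007]
scene conn_c_mid 0.51 [235. 358.] [ 0.384 -0.17   0.005]
wrist hopper_mouth 0.91 [106. 244.] [ 0.569 -0.262  0.115]
wrist cover_hinge 0.84 [106. 318.] [ 0.577 -0.338  0.115]
wrist cover_bar 0.61 [111. 169.] [ 0.561 -0.195  0.155]
wrist tray_floor 0.8 [178.   0.] [0.444 0.207 0.008]
wrist conn_a_mid 0.52 [161.  90.] [ 0.481 -0.014  0.007]
wrist conn_c_mid 0.78 [222. 185.] [ 0.395 -0.173  0.005]
wrist conn_e_mid 0.63 [232. 243.] [ 0.387 -0.262  0.005]
```

View pics/wrist1.png

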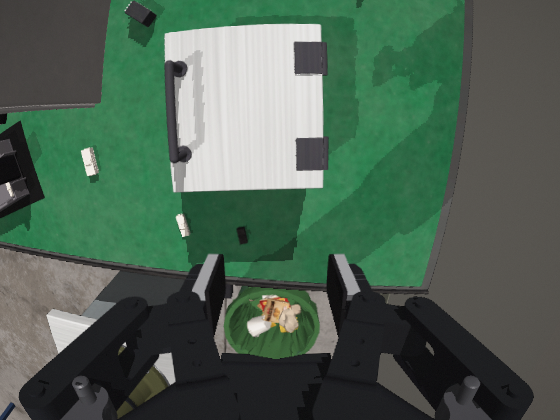

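Run:
```python
from h import *
a=onz("wrist",(66,171),.155);b=onz("wrist",(158,175),.155);print(a,b,np.degrees(np.arctan2(*(a-b)[1::-1])))
for p,q,z in[((148,88),(175,93),.014),((214,181),(237,186),.01),((227,240),(243,244),.01)]:
    a=onz("wrist",p,z);b=onz("wrist",q,z);print(a,b,(a+b)/2,np.degrees(np.arctan2(*(a-b)[1::-1])),np.linalg.norm(a-b))
print(rel([.562,-.197,.24],[180,0,5]))
```

```text
[ 0.60423264 -0.19271924  0.155     ] [ 0.51642522 -0.20180019  0.155     ] 5.904478806209166
[ 0.50226965 -0.0135057   0.014     ] [ 0.46055188 -0.02154312  0.014     ] [ 0.48141077 -0.01752441  0.014     ] 10.905085184280278 0.04248496730031203
[ 0.40967887 -0.16751709  0.01      ] [ 0.37367604 -0.17515029  0.01      ] [ 0.39167745 -0.17133369  0.01      ] 11.970408536490059 0.036803113452822965
[ 0.39773007 -0.25671199  0.01      ] [ 0.37289428 -0.26396869  0.01      ] [ 0.38531218 -0.26034034  0.01      ] 16.287704878418236 0.02587423963224305
[0.0791, -0.0976, 0.0823, -0.0001, -0.0, 0.0016]
```

```bash
python3 -m creep '[[0.03,-0.03,0.02,0,0,0],[0.055,-0.065,0.04,0,0,0],[0.078,-0.097,0.05,0,0,0],[0.078,-0.097,0.07,0,0,0],[0.078,-0.097,0.10,0,0,0],[0.078,-0.097,0.13,0,0,0],[0.078,-0.097,0.155,0,0,0],[0.078,-0.097,0.17,0,0,0],[0.078,-0.097,0.175,0,0,0],[0.078,-0.097,0.175,0,0,0]]' 0.05
python3 - <<'E'
from h import *
print(pose()[0]); im,i=snap("wrist","w2"); snap("scene","s2")
E
```

```text
time_s: 4.25
tool_pos: [0.5608, -0.1977, 0.1469]
tcp_rot: [-180.0, 0.1, 5.1]
force: [0.5, 0.7, 0.5]
width: 0.0499
grip_force: 0.0
[ 0.56080905 -0.19766075  0.14686175]
```

View pics/w2.png

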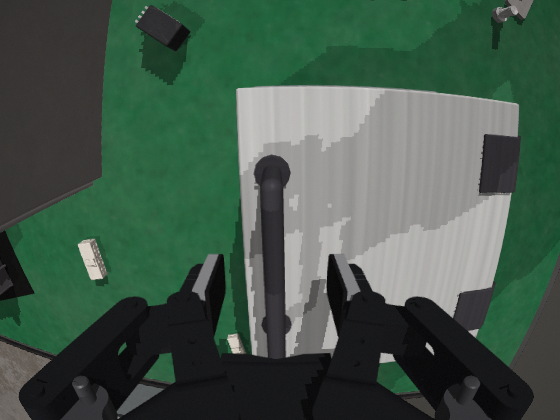

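```bash
python3 -m creep '[[0,0,0,0,0,0],[0,0,0,0,0,0],[0,0,0,0,0,0],[0,0,0,0,0,0],[0,0.007,-0.02,0,0,0],[0,0.015,-0.036,0,0,0],[0,0.026,-0.052,0,0,0],[0,0.038,-0.066,0,0,0],[0,0.049,-0.077,0,0,0],[0,0.06,-0.085,0,0,0]]' 0
```

```text
time_s: 5.35
tool_pos: [0.5677, -0.2552, 0.2334]
tcp_rot: [-179.8, -0.2, 5.2]
force: [2.4, 6.1, 2.1]
width: 0.0067
grip_force: 58.5
```

```bash
python3 -m creep '[[0,0.011,-0.007,0,0,0],[0,0.023,-0.013,0,0,0],[0,0.035,-0.018,0,0,0],[0,0.048,-0.022,0,0,0],[0,0.061,-0.025,0,0,0],[0,0.074,-0.026,0,0,0],[0,0.087,-0.027,0,0,0],[0,0.1,-0.026,0,0,0],[0,0.113,-0.024,0,0,0],[0,0.126,-0.022,0,0,0]]'
python3 -m creep '[[0,0.013,0.004,0,0,0],[0,0.025,0.009,0,0,0],[0,0.036,0.015,0,0,0],[0,0.043,0.019,0,0,0],[0,0.043,0.019,0,0,0]]'
python3 - <<'E'
from h import *
snap("wrist","w3"); im,i=snap("scene","s3")
for n in ("cover_bar","cover_hinge"): print(n,spotter.mark_of(n,"scene")[:1])
# angle fit: project bar for angles
y=np.array([-np.sin(np.radians(5)),np.cos(np.radians(5)),0]);h=np.array([.5605,-.198,.115])-.146*y
for a in(95,105,110):
    t=np.radians(a);print(a,h+.146*(np.cos(t)*y+[0,0,np.sin(t)])+.04*(-np.sin(t)*y+[0,0,np.cos(t)]),project("scene",h+.146*(np.cos(t)*y+[0,0,np.sin(t)])+.04*(-np.sin(t)*y+[0,0,np.cos(t)]),i))
E
```

```text
time_s: 6.35
tool_pos: [0.5818, -0.3816, 0.257]
tcp_rot: [180.0, -0.5, 5.3]
force: [10.3, 3.0, -0.9]
width: 0.0066
grip_force: 59.6
time_s: 6.85
tool_pos: [0.586, -0.4258, 0.2366]
tcp_rot: [179.9, -0.6, 5.2]
force: [12.6, -1.0, 1.3]
width: 0.0064
grip_force: 60.0
cover_bar [{'location': [115.9, 333.6], 'score': 0.81}]
cover_hinge [{'location': [160.3, 325.7], 'score': 0.84}]
95 [ 0.57780674 -0.3958169   0.2569582 ] [np.float64(113.40480546735252), np.float64(334.60984206069463)]
105 [ 0.57988558 -0.41957822  0.24567241] [np.float64(113.39923058965954), np.float64(336.55051573550674)]
110 [ 0.58085284 -0.43063402  0.23851432] [np.float64(113.93419880017562), np.float64(337.3760012413703)]
```

View pics/w3.png

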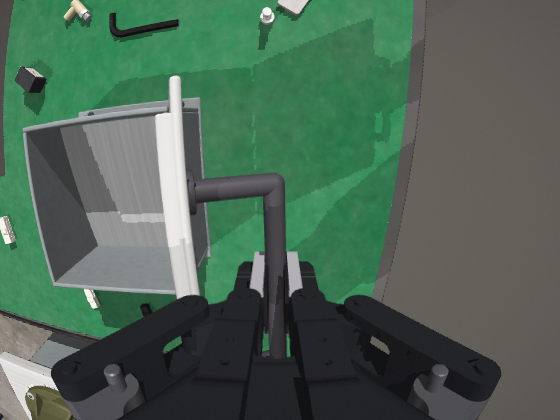

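```bash
python3 -m creep '[[0,0,0,0,0,0],[0,0,0,0,0,0],[0,0.004,0,0,0,0],[0,0.004,-0.03,0,0,0],[0,0.004,-0.07,0,0,0],[0,0.004,-0.1,0,0,0],[-0.03,-0.02,-0.1,0,0,-0.04],[-0.07,-0.06,-0.1,0,0,-0.08],[-0.11,-0.10,-0.1,0,0,-0.12],[-0.15,-0.145,-0.1,0,0,-0.19]]' 0.02
python3 -m creep '[[-0.04,-0.03,0.05,0,0,0],[-0.04,-0.03,0.1,0,0,0],[-0.04,-0.03,0.15,0,0,0],[-0.04,-0.03,0.19,0,0,0],[-0.04,-0.03,0.2,0,0,0],[-0.04,-0.03,0.2,0,0,0]]' 0.05
cat > loc.py <<'E'
import sys
from h import *
x,r=pose(); im,i=snap("wrist","w_"+sys.argv[1]); print(x,status.get_obs()["tcp_rot"])
for a in sys.argv[2:]:
    n,z=a.split(":")
    for d in spotter.mark_of(n,"wrist")[:2]:
        p=onz("wrist",d["location"],float(z),i); print(n,round(d["score"],2),np.round(d["location"]),p.round(4),"tool shift",r.inv().apply(p-x).round(4))
E
python3 loc.py e conn_e_mid:.005 conn_c_mid:.005 conn_a_mid:.007
```

```text
time_s: 8.05
tool_pos: [0.4338, -0.31, 0.3347]
tcp_rot: [-180.0, 0.1, 16.0]
force: [-0.5, 0.4, 1.4]
width: 0.0203
grip_force: 0.0
time_s: 8.65
tool_pos: [0.3875, -0.292, 0.1328]
tcp_rot: [-179.7, 0.2, 16.0]
force: [0.9, 0.3, 0.5]
width: 0.05
grip_force: 0.0
[ 0.38749803 -0.29201447  0.13283094] [-1.79884701e+02  1.00440549e-01  1.59658016e+01]
conn_e_mid 0.78 [196. 241.] [ 0.3845 -0.2613  0.005 ] tool shift [ 0.0061 -0.0297  0.1279]
conn_c_mid 0.76 [159. 143.] [ 0.3931 -0.1716  0.005 ] tool shift [ 0.039  -0.1137  0.1282]
conn_a_mid 0.96 [38. 30.] [ 0.4828 -0.0176  0.007 ] tool shift [ 0.1676 -0.2371  0.1263]
```

View pics/w_e.png

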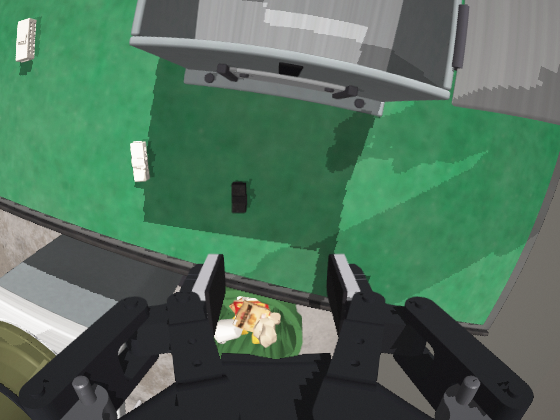

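```bash
python3 -m creep '[[0.006,-0.03,0.03,0,0,0],[0.006,-0.03,0.06,0,0,0],[0.006,-0.03,0.09,0,0,0],[0.006,-0.03,0.11,0,0,0],[0.006,-0.03,0.118,0,0,0],[0.006,-0.03,0.118,0,0,0]]' 0.05
python3 -m creep '[[0,0,0,0,0,0],[0,0,0,0,0,0],[0,0,0,0,0,0],[0,0,0,0,0,0],[0,0,0,0,0,0],[0,0,-0.03,0,0,0],[0,0,-0.08,0,0,0],[0,0,-0.12,0,0,0],[0,0,-0.14,0,0,0],[0,0,-0.14,0,0,0]]' 0
python3 -c "
from h import *
print(rel([.43,.195,.16],[180,0,22]))"
```

```text
time_s: 9.45
tool_pos: [0.3873, -0.2624, 0.0174]
tcp_rot: [180.0, -0.0, 16.0]
force: [0.0, 0.1, 0.3]
width: 0.0499
grip_force: 0.0
time_s: 10.45
tool_pos: [0.3884, -0.2632, 0.1608]
tcp_rot: [179.7, -0.2, 15.9]
force: [0.2, 0.2, -0.4]
width: 0.0083
grip_force: 58.7
[0.1658, -0.4292, -0.0009, 0.0056, -0.0038, -0.1058]
```

```bash
python3 -m creep '[[0.015,-0.02,0,0,0,-0.01],[0.03,-0.05,0,0,0,-0.02],[0.05,-0.08,0,0,0,-0.04],[0.07,-0.11,0,0,0,-0.06],[0.09,-0.14,0,0,0,-0.08],[0.11,-0.17,0,0,0,-0.1],[0.13,-0.2,0,0,0,-0.105],[0.142,-0.233,0,0,0,-0.105],[0.142,-0.233,0,0,0,-0.105]]'
python3 -m creep '[[0.01,-0.04,0,0,0,0],[0.02,-0.08,0,0,0,0],[0.035,-0.12,0,0,0,0],[0.05,-0.165,0,0,0,0],[0.06,-0.2,0,0,0,0],[0.06,-0.207,0,0,0,0],[0.06,-0.207,0,0,0,0]]'
python3 loc.py t tray_floor:.008 tray_handle:.068 tray_lip:.019 in_a_mid:.015 in_b_mid:.013 pad_top:.004
```

```text
time_s: 11.35
tool_pos: [0.4595, 0.0061, 0.157]
tcp_rot: [-179.9, -0.1, 22.4]
force: [-0.3, -0.0, -0.5]
width: 0.0085
grip_force: 58.7
time_s: 12.05
tool_pos: [0.4367, 0.216, 0.1567]
tcp_rot: [-180.0, 0.1, 22.1]
force: [-0.1, -0.5, 0.4]
width: 0.008
grip_force: 58.8
[0.43667378 0.21595348 0.15673978] [1.79952700e+02 8.29129405e-02 2.20176504e+01]
tray_floor 0.93 [194. 295.] [0.445  0.2016 0.008 ] tool shift [0.0025 0.0164 0.1487]
tray_handle 0.82 [215. 377.] [0.4662 0.1482 0.068 ] tool shift [0.0019 0.0739 0.0887]
tray_lip 0.75 [172. 324.] [0.474  0.1878 0.019 ] tool shift [0.0241 0.0401 0.1377]
tray_lip 0.66 [199. 193.] [0.4094 0.284  0.019 ] tool shift [ 0.0006 -0.0733  0.1377]
in_a_mid 0.81 [173. 323.] [0.4731 0.1872 0.015 ] tool shift [0.0231 0.0404 0.1417]
in_b_mid 0.92 [222. 318.] [0.4296 0.1729 0.013 ] tool shift [-0.0226  0.0372  0.1438]
```

View pics/w_t.png

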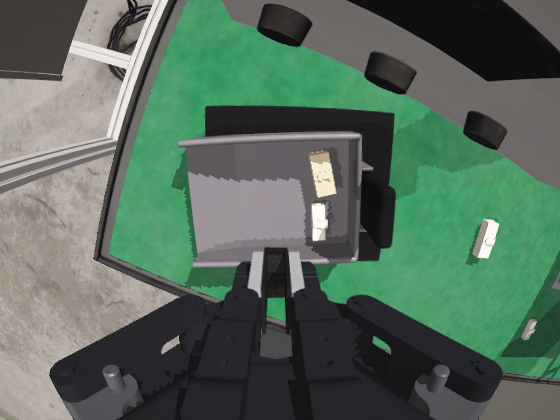

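```bash
python3 - <<'E'
from h import *
c=[onz("wrist",p,.004) for p in((107,205),(112,394),(262,380))]
print(np.round(c,4)); d=c[1]-c[0]; L=np.linalg.norm(d); print(L,np.linalg.norm(c[2]-c[1]),np.degrees(np.arctan2(-d[1],-d[0])))
d/=L; n=np.array([d[1],-d[0],0]); m=(c[0]+c[1])/2
print("ctr",m+.065*n,m-.065*n,(c[0]+c[2])/2)
E
python3 -m creep '[[0,0,0.03,0,0,0],[0,0,0.06,0,0,0],[0,0,0.09,0,0,0],[0,0,0.11,0,0,0],[0,0,0.12,0,0,0],[0,0,0.12,0,0,0]]'
python3 -m creep '[[0,0,0,0,0,0],[0,0,0,0,0,0],[0,0,0,0,0,0],[0,0,-0.03,0,0,0],[0,0,-0.07,0,0,0],[0,0,-0.11,0,0,0],[0,0,-0.12,0,0,0],[0,0,-0.12,0,0,0]]' 0.035
python3 -c "
from h import *
print(rel([.46,0,.157],[180,0,12]))"
```

```text
[[0.4891 0.3019 0.004 ]
 [0.5501 0.1445 0.004 ]
 [0.4124 0.0906 0.004 ]]
0.16881706341461508 0.14787108661536316 111.19550051234599
ctr [0.4589939  0.19972612 0.004     ] [0.58019968 0.2467278  0.004     ] [0.45075597 0.19625649 0.004     ]
time_s: 13.0
tool_pos: [0.4371, 0.2147, 0.0364]
tcp_rot: [180.0, 0.1, 22.0]
force: [0.0, 0.4, -0.2]
width: 0.0082
grip_force: 58.8
time_s: 13.8
tool_pos: [0.4385, 0.2157, 0.1593]
tcp_rot: [180.0, -0.3, 22.0]
force: [0.1, 0.3, -0.9]
width: 0.0349
grip_force: 0.0
[-0.0608, 0.2081, 0.0021, -0.0003, -0.0047, 0.1738]
```

```bash
python3 -m creep '[[-0.01,0.03,0,0,0,0.02],[-0.025,0.07,0,0,0,0.05],[-0.035,0.11,0,0,0,0.08],[-0.045,0.15,0,0,0,0.12],[-0.055,0.19,0,0,0,0.15],[-0.061,0.208,0,0,0,0.174],[-0.061,0.208,0,0,0,0.174]]' 0.05
python3 -m creep '[[-0.02,0.03,0,0,0,0],[-0.045,0.07,0,0,0,0],[-0.07,0.11,0,0,0,0],[-0.095,0.145,0,0,0,0],[-0.102,0.153,0.03,0,0,0],[-0.102,0.153,0.06,0,0,0],[-0.102,0.153,0.06,0,0,0]]' 0.05
python3 loc.py c conn_c_mid:.005 conn_a_mid:.007
```

```text
time_s: 14.5
tool_pos: [0.4579, -0.004, 0.1557]
tcp_rot: [180.0, 0.2, 11.7]
force: [0.5, 0.1, 0.0]
width: 0.0498
grip_force: 0.0
time_s: 15.2
tool_pos: [0.3886, -0.1698, 0.0943]
tcp_rot: [-179.7, 0.3, 12.1]
force: [-1.1, -0.4, 0.6]
width: 0.05
grip_force: 0.0
[ 0.38864942 -0.16983015  0.09426305] [-179.80168578    0.2128284    12.13896149]
conn_c_mid 0.6 [215. 318.] [ 0.3959 -0.198   0.005 ] tool shift [0.0017 0.0295 0.0891]
conn_a_mid 0.77 [58. 95.] [ 0.4806 -0.0138  0.007 ] tool shift [ 0.1229 -0.133   0.0872]
```

View pics/w_c.png

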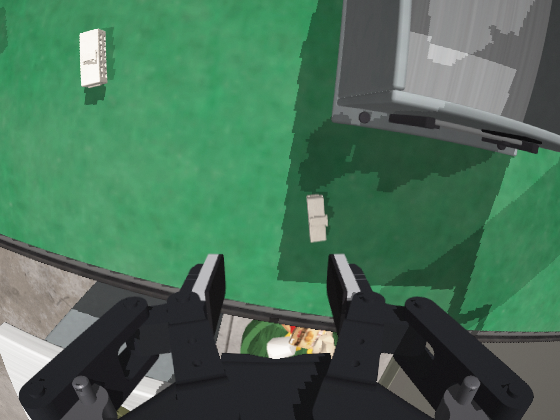

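```bash
python3 -m creep '[[0.001,0.015,0,0,0,0],[0.001,0.03,0.01,0,0,0],[0.001,0.03,0.04,0,0,0],[0.001,0.03,0.065,0,0,0],[0.001,0.03,0.076,0,0,0],[0.001,0.03,0.078,0,0,0]]' 0.05
python3 -m creep '[[0,0,0,0,0,0],[0,0,0,0,0,0],[0,0,0,0,0,0],[0,0,0,0,0,0],[0,0,0,0,0,0],[0,0,-0.03,0,0,0],[0,0,-0.08,0,0,0],[0,0,-0.12,0,0,0],[0,0,-0.14,0,0,0],[0,0,-0.14,0,0,0]]' 0
python3 -c "
from h import *
print(rel([.46,0,.157],[180,0,22]))"
```

```text
time_s: 15.95
tool_pos: [0.3979, -0.2013, 0.018]
tcp_rot: [-180.0, 0.1, 12.0]
force: [-0.0, -0.3, -0.8]
width: 0.0497
grip_force: 0.0
time_s: 16.95
tool_pos: [0.3996, -0.2011, 0.1623]
tcp_rot: [179.8, -0.3, 12.0]
force: [-0.3, 0.2, 0.8]
width: 0.0073
grip_force: 58.7
[0.1009, -0.1842, 0.005, 0.0046, -0.0043, -0.1746]
```

```bash
python3 -m creep '[[0.02,-0.03,0,0,0,-0.03],[0.04,-0.07,0,0,0,-0.06],[0.06,-0.11,0,0,0,-0.1],[0.08,-0.15,0,0,0,-0.14],[0.1,-0.184,0,0,0,-0.174],[0.1,-0.184,0,0,0,-0.174]]'
python3 -m creep '[[0.012,-0.03,0,0,0,0],[0.03,-0.07,0,0,0,0],[0.043,-0.115,0,0,0,0],[0.06,-0.16,0,0,0,0],[0.075,-0.205,0,0,0,0],[0.086,-0.237,0.02,0,0,0],[0.086,-0.237,0.06,0,0,0],[0.086,-0.237,0.095,0,0,0],[0.086,-0.237,0.117,0,0,0],[0.086,-0.237,0.117,0,0,0]]'
python3 -m creep '[[0,0,0,0,0,0],[0,0,0,0,0,0],[0,0,0,0,0,0],[0,0,-0.03,0,0,0],[0,0,-0.07,0,0,0],[0,0,-0.11,0,0,0],[0,0,-0.12,0,0,0],[0,0,-0.12,0,0,0]]' 0.035
python3 loc.py t2 conn_c_mid:.013 conn_e_mid:.013
python3 -c "
from h import *
print(rel([.46,0,.157],[180,0,11]))"
```

```text
time_s: 17.55
tool_pos: [0.4587, 0.0063, 0.1588]
tcp_rot: [-179.8, -0.1, 22.5]
force: [-0.0, 0.5, -0.6]
width: 0.0071
grip_force: 58.7
time_s: 18.55
tool_pos: [0.4465, 0.2505, 0.0389]
tcp_rot: [179.9, 0.4, 22.0]
force: [-0.5, 0.1, 1.0]
width: 0.0072
grip_force: 58.8
time_s: 19.35
tool_pos: [0.4498, 0.2527, 0.1647]
tcp_rot: [-180.0, -0.3, 21.9]
force: [0.7, -0.1, -1.1]
width: 0.0354
grip_force: 0.0
[0.44975951 0.2527491  0.16472255] [ 1.79987310e+02 -1.30811460e-01  2.19500552e+01]
conn_c_mid 0.85 [203. 278.] [0.4445 0.2492 0.013 ] tool shift [-0.0069  0.0013  0.1517]
conn_e_mid 0.57 [228. 308.] [0.4325 0.2137 0.013 ] tool shift [-0.0314  0.0298  0.1516]
[-0.0831, 0.2378, 0.0046, 0.0006, 0.0015, 0.1915]
```

View pics/w_t2.png

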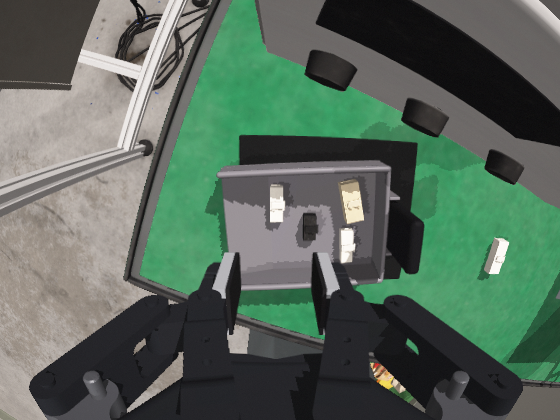

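```bash
python3 -c "
from h import *
x,r=pose();print('cam in tool',r.inv().apply(np.array(optics.camera_info('wrist')['xyz'])-x))"
python3 -m creep '[[0,0.01,0,0,0,-0.14],[-0.005,0.025,0,0,0,-0.28],[-0.01,0.04,0,0,0,-0.42],[-0.015,0.055,0,0,0,-0.56],[-0.02,0.07,0,0,0,-0.7],[-0.025,0.085,0,0,0,-0.84],[-0.03,0.1,0,0,0,-0.98],[-0.035,0.115,0,0,0,-1.12],[-0.04,0.127,0,0,0,-1.26],[-0.04,0.127,0,0,0,-1.4]]' 0.05
python3 -m creep '[[-0.01,0,0,0,0,-0.14],[-0.025,0,0,0,0,-0.28],[-0.04,0,0,0,0,-0.42],[-0.055,0,0,0,0,-0.56],[-0.07,-0.002,0,0,0,-0.7],[-0.085,-0.004,0,0,0,-0.84],[-0.1,-0.005,0,0,0,-0.98],[-0.115,-0.006,0,0,0,-1.12],[-0.13,-0.007,0,0,0,-1.26],[-0.138,-0.008,0,0,0,-1.4]]' 0.05
python3 -m creep '[[0,0,0.02,0,0,-0.1],[0,0,0.05,0,0,-0.157],[0,0,0.06,0,0,-0.157],[0,0,0.06,0,0,-0.157]]' 0.05
python3 loc.py a conn_a_mid:.007
python3 -c "
from h import *
print(status.get_obs()['q'])"
```

```text
cam in tool [ 0.07463296 -0.00103396 -0.1319719 ]
time_s: 20.5
tool_pos: [0.4583, 0.1171, 0.1605]
tcp_rot: [-179.8, 0.0, 102.4]
force: [1.0, -0.6, -0.3]
width: 0.05
grip_force: 0.0
time_s: 21.5
tool_pos: [0.4799, -0.0184, 0.1606]
tcp_rot: [180.0, -0.2, -177.3]
force: [0.3, -0.0, 0.2]
width: 0.0499
grip_force: 0.0
time_s: 21.9
tool_pos: [0.4791, -0.0169, 0.1005]
tcp_rot: [179.9, -0.2, -168.6]
force: [-0.8, 0.4, -0.3]
width: 0.0501
grip_force: 0.0
[ 0.47908455 -0.01687993  0.10045309] [ 1.79918618e+02 -1.07821239e-01 -1.68620006e+02]
conn_a_mid 0.7 [219. 282.] [ 0.4803 -0.0109  0.007 ] tool shift [-0.0027  0.0055  0.0935]
[ 42.64328641  44.12501582 -72.86490418 117.37270905  50.72569701
  59.16561724  45.18892994]
```

```bash
python3 -m creep '[[-0.002,0.003,0.02,0,0,0],[-0.002,0.003,0.05,0,0,0],[-0.002,0.003,0.075,0,0,0],[-0.002,0.003,0.083,0,0,0],[-0.002,0.003,0.083,0,0,0]]' 0.05
python3 -m creep '[[0,0,0,0,0,0],[0,0,0,0,0,0],[0,0,0,0,0,0],[0,0,0,0,0,0],[0,0,0,0,0,0],[0,0,-0.03,0,0,0],[0,0,-0.08,0,0,0],[0,0,-0.12,0,0,0],[0,0,-0.14,0,0,0],[0,0,-0.14,0,0,0]]' 0
python3 -c "
from h import *
print(status.get_obs()['q'],rel([.405,.235,.157],[180,0,202]))"
```

```text
time_s: 22.5
tool_pos: [0.4819, -0.0134, 0.0195]
tcp_rot: [180.0, -0.0, -168.6]
force: [0.4, 0.0, -0.5]
width: 0.0504
grip_force: 0.0
time_s: 23.5
tool_pos: [0.4833, -0.013, 0.1626]
tcp_rot: [-179.9, 0.3, -168.6]
force: [0.8, -0.8, 0.3]
width: 0.0139
grip_force: 58.9
[ 45.16203024  39.57069551 -76.77106231 113.17710294  43.8883561
  63.87143082  50.76626068] [0.0278, 0.2586, 0.0051, -0.0019, 0.0053, -0.1853]
```

```bash
python3 -m creep '[[0.003,0.03,0,0,0,-0.02],[0.006,0.06,0,0,0,-0.04],[0.01,0.09,0,0,0,-0.06],[0.012,0.12,0,0,0,-0.08],[0.014,0.15,0,0,0,-0.1],[0.017,0.18,0,0,0,-0.12],[0.02,0.21,0,0,0,-0.14],[0.022,0.24,0,0,0,-0.16],[0.024,0.2586,0,0,0,-0.185],[0.024,0.2586,0,0,0,-0.185]]'
python3 loc.py t3 tray_floor:.008 tray_handle:.068
python3 -c "
from h import *
print(status.get_obs()['q'],rel([.408,.235,.157],[180,0,202]))"
```

```text
time_s: 24.5
tool_pos: [0.4058, 0.2375, 0.1592]
tcp_rot: [179.9, 0.0, -157.7]
force: [-0.3, 0.6, 0.2]
width: 0.0141
grip_force: 58.9
[0.40578754 0.237545   0.1592302 ] [-1.79994251e+02 -2.43882142e-02 -1.57843602e+02]
tray_floor 0.57 [222. 227.] [0.4469 0.2065 0.008 ] tool shift [-0.0262 -0.0446  0.1512]
tray_handle 0.66 [248. 142.] [0.4713 0.1499 0.068 ] tool shift [-0.0273 -0.1061  0.0911]
tray_handle 0.44 [243. 197.] [0.4478 0.1914 0.068 ] tool shift [-0.0213 -0.0588  0.0912]
[ 13.54648402  37.59043153 -74.62595064 115.03590131  42.13727361
  61.27947428  31.08745345] [-0.0012, 0.0006, 0.0017, -0.0011, -0.0011, -0.0006]
```

Tray readings agree with the earlier ones; lower and release.

```bash
python3 -m creep '[[-0.001,0,0.03,0,0,0],[-0.001,0,0.06,0,0,0],[-0.001,0,0.09,0,0,0],[-0.001,0,0.105,0,0,0],[-0.001,0,0.117,0,0,0],[-0.001,0,0.117,0,0,0]]'
python3 -m creep '[[0,0,0,0,0,0],[0,0,0,0,0,0],[0,0,0,0,0,0],[0,0,-0.03,0,0,0],[0,0,-0.07,0,0,0],[0,0,-0.11,0,0,0],[0,0,-0.12,0,0,0],[0,0,-0.12,0,0,0]]' 0.035
python3 loc.py t4 conn_a_mid:.015 tray_floor:.008 tray_handle:.068 tray_lip:.019 conn_b_mid:.015 conn_d_mid:.015
python3 -c "
from h import *
print(status.get_obs()['q'],rel([.4665,.149,.2],[180,0,202.5]))"
```

```text
time_s: 25.25
tool_pos: [0.4079, 0.2334, 0.0408]
tcp_rot: [-179.9, -0.2, -158.1]
force: [0.4, 0.6, -0.1]
width: 0.014
grip_force: 58.9
time_s: 26.05
tool_pos: [0.4088, 0.2358, 0.1639]
tcp_rot: [-180.0, 0.2, -158.0]
force: [0.7, -0.9, 0.4]
width: 0.035
grip_force: 0.0
[0.40882386 0.23583943 0.16386111] [-1.79950982e+02  7.52248661e-02 -1.58041102e+02]
conn_a_mid 0.67 [189. 274.] [0.4038 0.2332 0.015 ] tool shift [ 0.0062 -0.0005  0.1488]
tray_floor 0.67 [220. 229.] [0.4493 0.2056 0.008 ] tool shift [-0.0257 -0.0431  0.156 ]
tray_floor 0.39 [237. 207.] [0.4741 0.1907 0.008 ] tool shift [-0.0431 -0.0662  0.156 ]
tray_lip 0.91 [216. 329.] [0.4075 0.2878 0.019 ] tool shift [-0.0177  0.0487  0.1449]
[ 13.41260524  37.19816365 -74.27258548 114.67145739  41.50830869
  61.26997358  31.81921373] [-0.0221, -0.102, -0.0387, 0.0001, -0.0016, -0.0081]
```

View pics/w_t4.png

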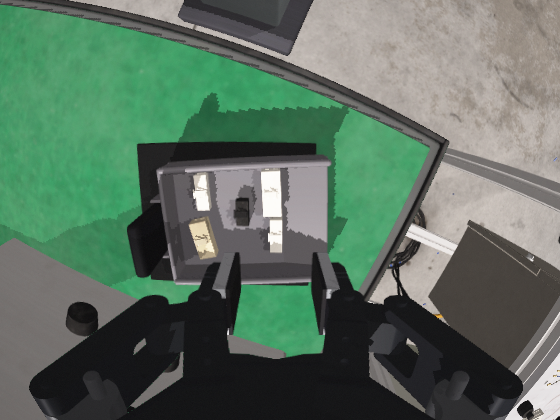

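Run:
```python
import cv2,numpy as np
from h import *
snap("top","top5")
for n in ("conn_b_mid","conn_d_mid"):
    for d in spotter.search_frame(n,"top")[:5]: print(n,d, onz("top",d["location"],.007).round(3))
a=cv2.imread("pics/top5.png"); s=cv2.imread("pics/scene0.png"); w=cv2.imread("pics/wrist1.png")
f=lambda im,r,c:cv2.resize(im[r:r+40,c:c+36],(360,400),interpolation=cv2.INTER_CUBIC)
cv2.imwrite("pics/z2.png",np.hstack([f(a,122,280),f(s,144,245)]))
print(onz("top",(137,297),.01),project("scene",onz("top",(137,297),.01)))
```

```text
conn_b_mid {'location': [234.7, 224.9], 'score': 0.63} [0.522 0.17  0.007]
[ 0.86143502 -0.05915293  0.01      ] [np.float64(206.2235932730976), np.float64(205.1417128911687)]
```

View pics/z2.png

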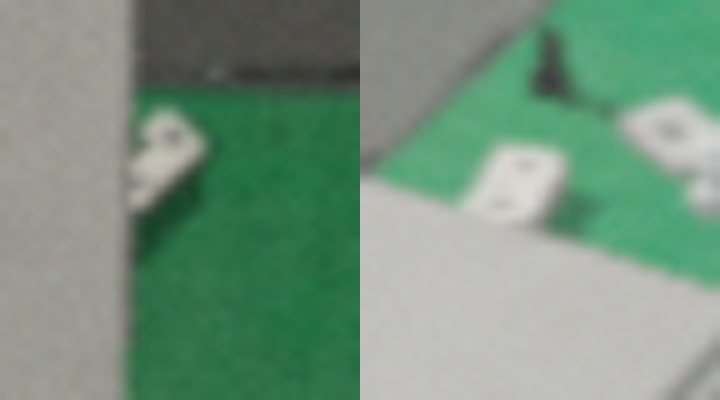

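```bash
python3 -m creep '[[-0.005,-0.03,0,0,0,0],[-0.013,-0.07,0,0,0,-0.008],[-0.022,-0.103,0,0,0,-0.008],[-0.022,-0.103,0.03,0,0,-0.008],[-0.022,-0.103,0.06,0,0,-0.008],[-0.022,-0.103,0.085,0,0,-0.008],[-0.022,-0.103,0.102,0,0,-0.008],[-0.022,-0.103,0.102,0,0,-0.008]]' 0.05
python3 loc.py t5 tray_handle:.068 tray_floor:.008 tray_lip:.019 in_b_mid:.013
python3 -m creep '[[0,0,0,0,0,0],[0,0,0,0,0,0],[0,0,0,0,0,0],[0,0,0,0,0,0],[0,0,0,0,0,0]]' 0
```

```text
time_s: 27.35
tool_pos: [0.4659, 0.1476, 0.0583]
tcp_rot: [180.0, -0.2, -157.5]
force: [-0.5, -0.0, 0.3]
width: 0.0496
grip_force: 0.0
[0.46592337 0.14756721 0.05833519] [ 1.79967743e+02 -1.12036954e-01 -1.57497890e+02]
tray_handle 0.61 [300. 275.] [0.4711 0.1504 0.068 ] tool shift [-0.0058  0.0006 -0.0097]
tray_floor 0.78 [242. 372.] [0.4454 0.2055 0.008 ] tool shift [-0.0034  0.0614  0.0503]
tray_lip 0.76 [235. 498.] [0.4052 0.2862 0.019 ] tool shift [0.003  0.1513 0.0394]
in_b_mid 0.87 [201. 339.] [0.4293 0.1726 0.013 ] tool shift [0.0241 0.0371 0.0454]
time_s: 28.1
tool_pos: [0.4673, 0.1483, 0.0608]
tcp_rot: [-180.0, 0.0, -157.5]
force: [-0.1, -1.2, 5.5]
width: 0.0114
grip_force: 59.5
```

```bash
python3 -m creep '[[0,0,-0.01,0,0,0],[0,0,-0.025,0,0,0],[0,0,-0.045,0,0,0],[0,0,-0.07,0,0,0],[0,0,-0.1,0,0,0],[0,0,-0.13,0,0,0],[0,0,-0.16,0,0,0],[0,0,-0.19,0,0,0],[0,0,-0.21,0,0,0],[0,0,-0.225,0,0,0]]' 0
python3 -m creep '[[0,0,-0.01,0,0,0],[0,0,-0.03,0,0,0],[0,0,-0.05,0,0,0],[0,0,-0.07,0,0,0],[0,0,-0.085,0,0,0],[0,0,-0.09,0,0,0]]' 0
python3 -c "
from h import *
print(status.get_obs()['q'],rel([.45,-.06,.375],[180,0,150]),pose()[0])"
```

```text
time_s: 29.1
tool_pos: [0.4667, 0.1484, 0.2869]
tcp_rot: [-180.0, 0.0, -157.5]
force: [0.2, 0.1, -2.4]
width: 0.0115
grip_force: 58.6
time_s: 29.7
tool_pos: [0.467, 0.1485, 0.3761]
tcp_rot: [180.0, 0.0, -157.5]
force: [-0.7, -0.1, -3.1]
width: 0.0108
grip_force: 58.6
[ 30.77715693  25.21698727 -79.29277393  90.74038964  24.87293146
  84.75137493  62.65613753] [0.0955, -0.1861, 0.0011, 0.0004, 0.0006, 0.916] [0.46704075 0.14850101 0.37613072]
```

```bash
python3 -m creep '[[0.003,-0.007,0,0,0,0.04],[0.01,-0.02,0,0,0,0.11],[0.021,-0.04,0,0,0,0.2],[0.034,-0.065,0,0,0,0.31],[0.048,-0.093,0,0,0,0.43],[0.061,-0.12,0,0,0,0.55],[0.073,-0.145,0,0,0,0.67],[0.084,-0.166,0,0,0,0.78],[0.092,-0.18,0,0,0,0.87],[0.0955,-0.186,0,0,0,0.916]]' 0
python3 -c "
from h import *
print(status.get_obs()['q'],rel([.39,-.27,.36],[180,0,92]))"
```

```text
time_s: 30.7
tool_pos: [0.4489, -0.0628, 0.374]
tcp_rot: [-179.9, -0.1, 149.5]
force: [-0.0, -0.6, -2.5]
width: 0.0115
grip_force: 58.6
[ 57.11755092  16.16456519 -69.31949182  95.4083389   15.36103997
  79.28042667  45.14523704] [-0.0543, -0.2084, 0.0142, -0.0024, -0.001, 1.0042]
```

```bash
python3 -m creep '[[-0.002,-0.008,0,0,0,0.04],[-0.006,-0.023,0,0,0,0.12],[-0.012,-0.046,0,0,0,0.22],[-0.019,-0.073,0,0,0,0.34],[-0.027,-0.104,0,0,0,0.47],[-0.035,-0.135,0,0,0,0.6],[-0.042,-0.162,0,0,0,0.73],[-0.048,-0.186,0,0,0,0.85],[-0.052,-0.202,0.008,0,0,0.95],[-0.054,-0.208,0.014,0,0,1.0]]' 0
python3 - <<'E'
from h import *
s=status.get_obs();print(s['q'],s["tool_pos"],s["tcp_rot"],rel([.478,-.268,.305],[180,0,92]))
im,i=snap("scene","s4")
for n in("hopper_mouth","tray_lip","in_a_mid","in_b_mid","conn_a_mid","cover_bar"):
    for d in spotter.mark_of(n,"scene")[:2]: print(n,d, onz("scene",d["location"],.115 if n[0]=="h" else .315).round(3))
# sketch of tilt path: lip fixed at L, tool pose for tilt a; tool rows relative to current pose
E
```

```text
time_s: 31.7
tool_pos: [0.3918, -0.2687, 0.3603]
tcp_rot: [-179.9, -0.0, 92.4]
force: [-0.2, 1.1, -2.8]
width: 0.0113
grip_force: 58.6
[ 71.0997313   14.99006764 -52.21897388  94.58861742  12.12899734
  76.45646583  19.31704117] [ 0.39179742 -0.26869432  0.36034799] [-1.79945764e+02 -3.20468091e-02  9.23659774e+01] [-0.0029, 0.0862, 0.0553, -0.0009, -0.0006, 0.0064]
hopper_mouth {'location': [170.2, 315.9], 'score': 0.66} [ 0.577 -0.274  0.115]
tray_lip {'location': [116.6, 327.6], 'score': 0.62} [ 0.549 -0.262  0.315]
in_a_mid {'location': [125.0, 369.6], 'score': 0.42} [ 0.428 -0.274  0.315]
conn_a_mid {'location': [314.6, 281.9], 'score': 0.26} [0.341 0.417 0.315]
cover_bar {'location': [116.0, 336.2], 'score': 0.58} [ 0.529 -0.277  0.315]
```

View pics/s4.png

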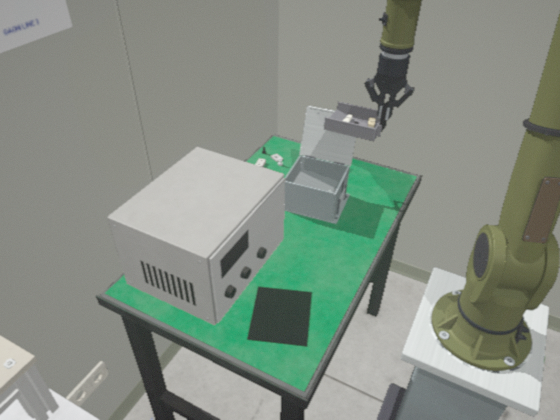

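```bash
python3 -m creep '[[0,0.0015,0.01,0.035,0,0],[0,0.003,0.02,0.07,0,0],[0,0.005,0.03,0.105,0,0],[0,0.0075,0.041,0.14,0,0],[0,0.0095,0.051,0.175,0,0],[0,0.012,0.061,0.21,0,0],[0,0.015,0.072,0.245,0,0],[0,0.0175,0.083,0.28,0,0],[0,0.0205,0.094,0.315,0,0],[0,0.0235,0.104,0.349,0,0]]' 0
python3 -c "
from h import *
print(status.get_obs()['q'])
x,r=pose();print('lip',x+r.apply([0,.15,.042]))"
```

```text
time_s: 33.05
tool_pos: [0.4167, -0.2658, 0.257]
tcp_rot: [-160.0, -0.0, 92.8]
force: [0.5, -0.8, -2.0]
width: 0.0109
grip_force: 58.6
[ 51.34699625  31.69144218 -45.97915752  90.90295558  25.15243336
  87.76786795   2.90355325]
lip [ 0.54313673 -0.25973758  0.16616228]
```

```bash
python3 -m creep '[[0,0.0043,-0.013,0.087,0,0],[0,0.0096,-0.0254,0.175,0,0],[0,0.016,-0.0374,0.262,0,0],[0,0.0234,-0.0488,0.349,0,0],[0,0.0318,-0.0595,0.436,0,0],[0,0.0411,-0.0694,0.524,0,0],[0,0.0512,-0.0784,0.611,0,0],[0,0.0512,-0.0784,0.611,0,0],[0,0.0512,-0.0784,0.611,0,0],[0,0.0512,-0.0784,0.611,0,0]]' 0
python3 - <<'E'
from h import *
s=status.get_obs();print(s['q'],s['force'])
x,r=pose();print('lip',x+r.apply([0,.15,.042]))
snap("scene","s5")
for n in("tray_floor","in_a_mid","in_b_mid","conn_a_mid","conn_c_mid","conn_e_mid"): print(n,spotter.search_frame(n,"scene")[:2])
E
```

```text
time_s: 34.05
tool_pos: [0.502, -0.2652, 0.3259]
tcp_rot: [-131.8, 8.7, 100.4]
force: [-0.4, -6.9, -4.3]
width: 0.0109
grip_force: 59.5
[  0.86087448  46.70505865  26.68170385  61.18052805  13.85684889
 112.23096571  33.88080866] [-0.37713586 -6.8593031  -4.27054855]
lip [ 0.57329897 -0.27365557  0.18765656]
tray_floor [{'location': [138.3, 337.0], 'score': 0.79}]
in_a_mid [{'location': [140.6, 317.5], 'score': 0.74}]
in_b_mid [{'location': [136.5, 319.6], 'score': 0.57}]
conn_a_mid []
conn_c_mid [{'location': [135.1, 338.5], 'score': 0.43}]
conn_e_mid []
```

```bash
python3 -m creep '[[0,0,0,0,0,0],[0,0,0,0,0,0],[0,0,0,0,0,0],[0,0,0,0,0,0],[0,0,0,0,0,0]]' 0
python3 - <<'E'
from h import *
s=status.get_obs();print(s['q'],s['force'],s['qvel'].round(2))
x,r=pose();print('lip',x+r.apply([0,.15,.042]), 'tilt',np.degrees(np.arccos(-r.as_matrix()[2,2])))
snap("scene","s6");snap("wrist","w6")
for c in("scene","wrist"):
  for n in("tray_floor","in_a_mid","in_b_mid","conn_a_mid","conn_c_mid","conn_e_mid"): print(c,n,spotter.search_frame(n,c)[:2])
E
```

```text
time_s: 34.9
tool_pos: [0.5126, -0.2484, 0.3334]
tcp_rot: [-133.7, 7.5, 102.9]
force: [0.2, 0.8, -2.1]
width: 0.0114
grip_force: 59.7
[  0.62416115  45.11941781  23.08159168  60.70953387  14.67915926
 112.45713489  33.60455003] [ 0.21857548  0.82588859 -2.11266252] [-0.31  0.09 -0.07 -0.05  0.04 -0.02 -0.02]
lip [ 0.58806989 -0.24963067  0.19711429] tilt 46.76926945031614
scene tray_floor [{'location': [140.2, 331.5], 'score': 0.87}]
scene in_a_mid []
scene in_b_mid []
scene conn_a_mid []
scene conn_c_mid []
scene conn_e_mid []
wrist tray_floor [{'location': [232.6, 389.2], 'score': 0.64}]
wrist in_a_mid []
wrist in_b_mid [{'location': [144.9, 490.5], 'score': 0.67}]
wrist conn_a_mid [{'location': [156.8, 517.8], 'score': 0.93}, {'location': [332.4, 498.4], 'score': 0.39}]
wrist conn_c_mid [{'location': [213.8, 505.9], 'score': 0.53}]
wrist conn_e_mid [{'location': [207.8, 516.4], 'score': 0.69}, {'location': [146.2, 490.7], 'score': 0.36}]
```

Run:
```python
import cv2,numpy as np
s=cv2.imread("pics/s6.png");w=cv2.imread("pics/w6.png")
a=cv2.resize(s[95:225,275:405],(390,390),interpolation=cv2.INTER_CUBIC)
b=cv2.resize(w,(410,308))
c=np.zeros((390,800,3),np.uint8);c[:,:390]=a;c[:308,390:]=b
cv2.imwrite("pics/z3.png",c)
```

```text
(no output)
```

View pics/z3.png

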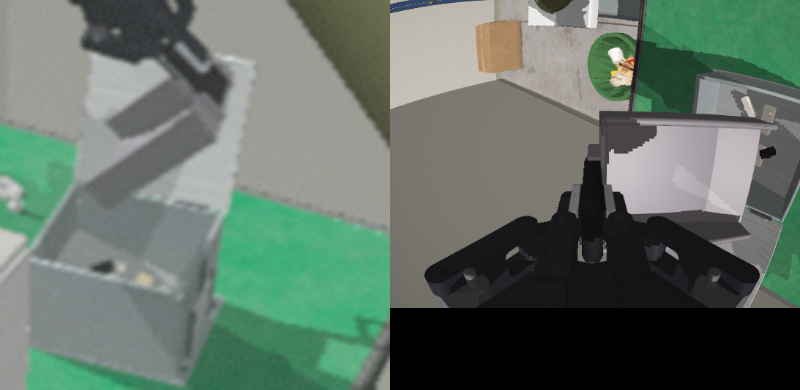

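```bash
python3 -c "
from h import *
print(rel([.44,-.2,.42],[180,0,100]))"
```

```text
[0.0514, -0.1096, -0.0215, -0.8035, 0.1441, -0.0055]
```

```bash
python3 -m creep '[[0.005,-0.01,-0.01,-0.08,0.014,0],[0.01,-0.022,-0.015,-0.16,0.029,0],[0.015,-0.033,-0.02,-0.24,0.043,0],[0.02,-0.044,-0.02,-0.32,0.058,0],[0.025,-0.055,-0.022,-0.4,0.072,0],[0.03,-0.066,-0.022,-0.48,0.086,0],[0.036,-0.077,-0.022,-0.56,0.1,0],[0.041,-0.088,-0.022,-0.64,0.115,0],[0.046,-0.099,-0.022,-0.72,0.13,0],[0.051,-0.11,-0.022,-0.8,0.144,0]]' 0
python3 -c "
from h import *
print(status.get_obs()['q'],rel([.44,-.1,.40],[180,0,140]),rel([.46,.12,.40],[180,0,201]))"
```

```text
time_s: 36.6
tool_pos: [0.4393, -0.2003, 0.4213]
tcp_rot: [180.0, 0.1, 99.7]
force: [0.1, -0.1, -1.2]
width: 0.0116
grip_force: 59.6
[ 5.35670334 10.71749285 20.65227883 86.5062397  -3.68811041 83.38657509
 35.77839536] [0.0988, 0.0176, 0.0211, -0.0006, 0.0021, -0.7037] [0.3123, 0.0743, 0.0207, -0.0018, 0.0017, -1.7684]
```

```bash
python3 -m creep '[[0.01,0.002,0,0,0,-0.07],[0.025,0.005,0,0,0,-0.18],[0.045,0.008,0.005,0,0,-0.32],[0.065,0.012,0.01,0,0,-0.46],[0.085,0.015,0.015,0,0,-0.6],[0.099,0.018,0.02,0,0,-0.704],[0.099,0.018,0.02,0,0,-0.704]]' 0
python3 -m creep '[[0.01,0.015,0,0,0,-0.1],[0.025,0.04,0,0,0,-0.22],[0.04,0.065,0,0,0,-0.34],[0.055,0.09,0,0,0,-0.46],[0.072,0.115,0,0,0,-0.58],[0.09,0.14,0,0,0,-0.7],[0.105,0.165,0,0,0,-0.82],[0.12,0.19,0,0,0,-0.94],[0.134,0.209,0,0,0,-1.082],[0.134,0.209,0,0,0,-1.082]]' 0
python3 -c "
from h import *
print(status.get_obs()['q'],rel([.472,.146,.075],[180,0,202]))"
```

```text
time_s: 37.3
tool_pos: [0.4406, -0.0979, 0.4]
tcp_rot: [-179.8, -0.1, 140.3]
force: [1.1, 0.6, -1.9]
width: 0.0113
grip_force: 59.6
time_s: 38.3
tool_pos: [0.4727, 0.1491, 0.3995]
tcp_rot: [-180.0, -0.2, -157.7]
force: [-0.1, -0.5, -1.7]
width: 0.0114
grip_force: 59.6
[-15.40496532  11.96636412  -6.43414585  87.32861616   1.37220914
  80.99057603  90.41795938] [0.0006, -0.0025, 0.3245, -0.0004, -0.0037, 0.0059]
```

```bash
python3 -c "
from h import *
print(onz('scene',(314.5,282),.004))"
python3 -m creep '[[0,-0.002,0.03,0,0,0],[0,-0.002,0.07,0,0,0],[0,-0.002,0.115,0,0,0],[0,-0.002,0.16,0,0,0],[0,-0.002,0.205,0,0,0],[0,-0.002,0.245,0,0,0],[0,-0.002,0.28,0,0,0],[0,-0.002,0.305,0,0,0],[0,-0.002,0.32,0,0,0],[0,-0.002,0.325,0,0,0]]' 0
python3 -m creep '[[0,0,0.004,0,0,0],[0,0,0.007,0,0,0],[0,0,0.010,0,0,0],[0,0,0.012,0,0,0],[0,0,0.012,0,0,0],[0,0,0.012,0,0,0]]' 0
```

```text
[0.44821629 0.19977468 0.004     ]
time_s: 39.3
tool_pos: [0.4724, 0.1419, 0.0733]
tcp_rot: [-179.8, -0.4, -158.2]
force: [0.2, 0.2, -1.7]
width: 0.0118
grip_force: 59.5
time_s: 39.9
tool_pos: [0.4726, 0.1438, 0.0629]
tcp_rot: [-179.9, -0.2, -158.0]
force: [0.0, 0.8, -1.8]
width: 0.0115
grip_force: 59.5
```

```bash
python3 -m creep '[[0,0,0.001,0,0,0],[0,0,0.002,0,0,0],[0,0,0.002,0,0,0]]' 0
python3 -m creep '[[0,0,0,0,0,0],[0,0,0,0,0,0],[0,0,0,0,0,0],[0,0,0,0,0,0],[0,0,-0.02,0,0,0],[0,0,-0.05,0,0,0],[0,0,-0.09,0,0,0],[0,0,-0.13,0,0,0],[0,0,-0.17,0,0,0],[0,0,-0.2,0,0,0]]' 0.05
python3 loc.py t7 tray_floor:.008 tray_handle:.068 tray_lip:.019
python3 - <<'E'
from h import *
im,i=snap("scene","s7")
for n,z in(("tray_floor",.008),("tray_handle",.068),("tray_lip",.019),("cover_bar",.24)):
    for d in spotter.mark_of(n,"scene")[:1]: print(n,d,onz("scene",d["location"],z,i).round(3))
print(status.get_obs()["q"],rel([.58,-.425,.34],[180,0,185]))
E
```

```text
time_s: 40.2
tool_pos: [0.4727, 0.1439, 0.0609]
tcp_rot: [-179.9, -0.2, -158.0]
force: [-0.1, -0.4, 1.2]
width: 0.0113
grip_force: 60.0
time_s: 41.2
tool_pos: [0.4732, 0.1444, 0.2633]
tcp_rot: [-179.9, -0.1, -158.0]
force: [1.1, 0.1, -0.4]
width: 0.0501
grip_force: 0.0
[0.47324247 0.14438931 0.26329209] [-179.88531595    0.29415393 -157.96814749]
tray_floor 0.95 [175. 324.] [0.4528 0.2    0.008 ] tool shift [-0.0022  0.0596  0.2552]
tray_handle 0.69 [187. 277.] [0.4749 0.1465 0.068 ] tool shift [-0.0026  0.0017  0.1953]
tray_lip 0.96 [178. 399.] [0.4168 0.2861 0.019 ] tool shift [-0.0011  0.1529  0.244 ]
tray_floor {'location': [310.5, 279.9], 'score': 0.89} [0.457 0.194 0.008]
tray_handle {'location': [278.7, 285.9], 'score': 0.65} [0.469 0.14  0.068]
tray_lip {'location': [341.1, 274.4], 'score': 0.96} [0.423 0.287 0.019]
cover_bar {'location': [111.1, 334.6], 'score': 0.83} [ 0.595 -0.442  0.24 ]
[-15.02692065  16.55024686  -6.44522599 103.32591605   2.1994607
  60.56867977  89.74335158] [0.1144, -0.568, -0.0791, -0.0022, -0.0055, 0.2974]
```

```bash
python3 -m creep '[[0.005,-0.01,-0.03,0,0,0.04],[0.015,-0.03,-0.06,0,0,0.1],[0.03,-0.06,-0.09,0,0,0.2],[0.045,-0.09,-0.1,0,0,0.31],[0.06,-0.12,-0.1,0,0,0.42],[0.075,-0.15,-0.1,0,0,0.54],[0.09,-0.18,-0.1,0,0,0.66],[0.1,-0.2,-0.1,0,0,0.76],[0.113,-0.2175,-0.1,0,0,0.85],[0.113,-0.2175,-0.1,0,0,0.85]]' 0.05
python3 -m creep '[[-0.01,-0.01,0,0,0,0.13],[-0.022,-0.022,0,0,0,0.27],[-0.034,-0.034,0,0,0,0.41],[-0.046,-0.046,0,0,0,0.55],[-0.058,-0.058,0,0,0,0.69],[-0.07,-0.07,0,0,0,0.83],[-0.082,-0.082,0,0,0,0.97],[-0.094,-0.094,0,0,0,1.11],[-0.106,-0.106,0,0,0,1.24],[-0.112,-0.1115,0,0,0,1.35]]' 0.05
python3 -m creep '[[-0.01,0.01,0,0,0,0.1],[-0.025,0.024,0,0,0,0.23],[-0.04,0.038,0,0,0,0.36],[-0.055,0.052,0,0,0,0.5],[-0.07,0.066,0,0,0,0.64],[-0.085,0.08,0,0,0,0.78],[-0.1,0.095,0,0,0,0.92],[-0.115,0.11,0,0,0,1.06],[-0.125,0.119,0,0,0,1.17],[-0.125,0.119,0,0,0,1.235]]' 0.028
python3 loc.py k cover_bar:.243 cover_hinge:.115 hopper_mouth:.115
python3 - <<'E'
from h import *
im,i=snap("top","top8")
for d in spotter.mark_of("cover_bar","top")[:2]: print(d,onz("top",d["location"],.243,i).round(3))
print(status.get_obs()["q"],rel([.586,-.429,.2366],[180,0,5.2]))
E
```

```text
time_s: 42.65
tool_pos: [0.4491, -0.1026, 0.3608]
tcp_rot: [-179.7, -0.1, 152.9]
force: [-0.2, 0.8, 0.3]
width: 0.0502
grip_force: 0.0
time_s: 43.65
tool_pos: [0.5008, -0.2498, 0.3607]
tcp_rot: [-179.8, 0.2, 75.8]
force: [0.1, -0.0, 0.4]
width: 0.0498
grip_force: 0.0
time_s: 44.65
tool_pos: [0.5863, -0.4, 0.3593]
tcp_rot: [179.9, 0.3, 5.0]
force: [-0.7, -0.4, -0.3]
width: 0.0285
grip_force: 0.0
[ 0.58633511 -0.40004915  0.3592966 ] [179.95386477   0.29283386   4.91958312]
cover_bar 0.83 [206. 304.] [ 0.5882 -0.422   0.243 ] tool shift [0.0006 0.0219 0.1163]
cover_hinge 0.79 [177. 222.] [ 0.5773 -0.337   0.115 ] tool shift [-0.0021 -0.0639  0.2442]
hopper_mouth 0.91 [180. 166.] [ 0.5687 -0.2657  0.115 ] tool shift [-0.0044 -0.1357  0.2442]
[ 14.74188038  38.98342107  42.07707978  57.54878141 -24.7520902
  91.32701484 -35.42707947] [-0.0022, 0.0299, 0.1252, 0.0018, 0.0027, 0.0031]
```

```bash
python3 -m creep '[[0,0.015,0,0,0,0],[0,0.027,0.01,0,0,0],[0,0.027,0.03,0,0,0],[0,0.027,0.05,0,0,0],[0,0.027,0.065,0,0,0],[0,0.027,0.08,0,0,0],[0,0.027,0.09,0,0,0],[0,0.027,0.1,0,0,0],[0,0.027,0.105,0,0,0],[0,0.027,0.105,0,0,0]]' 0.028
python3 loc.py k2 cover_bar:.243
```

```text
time_s: 45.95
tool_pos: [0.5875, -0.4264, 0.2562]
tcp_rot: [179.9, 0.2, 5.2]
force: [0.6, -0.2, 0.6]
width: 0.0278
grip_force: 0.0
[ 0.58752165 -0.42637637  0.25621002] [1.79859231e+02 1.66058958e-01 5.23538943e+00]
cover_bar 0.56 [266. 269.] [ 0.587 -0.422  0.243] tool shift [-0.0001 -0.0044  0.0132]
```

```bash
python3 -m creep '[[0,-0.002,0.008,0,0,0],[0,-0.002,0.015,0,0,0],[0,-0.002,0.019,0,0,0],[0,-0.002,0.019,0,0,0]]' 0.028
python3 -m creep '[[0,0,0,0,0,0],[0,0,0,0,0,0],[0,0,0,0,0,0],[0,0,0,0,0,0]]' 0
python3 -m creep '[[0,-0.007,-0.004,0,0,0],[0,-0.0185,-0.0104,0,0,0],[0,-0.0306,-0.0155,0,0,0],[0,-0.0432,-0.0195,0,0,0],[0,-0.0561,-0.0224,0,0,0],[0,-0.0692,-0.0242,0,0,0],[0,-0.0824,-0.0249,0,0,0],[0,-0.0956,-0.0244,0,0,0],[0,-0.1087,-0.0227,0,0,0],[0,-0.1216,-0.02,0,0,0]]' 0
```

```text
time_s: 46.45
tool_pos: [0.5878, -0.4269, 0.2401]
tcp_rot: [179.5, -0.0, 5.2]
force: [2.1, -4.9, 7.9]
width: 0.0284
grip_force: 4.8
time_s: 46.85
tool_pos: [0.5874, -0.4253, 0.2383]
tcp_rot: [179.8, 0.1, 5.2]
force: [1.1, -3.4, 5.2]
width: 0.0064
grip_force: 58.6
time_s: 47.85
tool_pos: [0.574, -0.3046, 0.2582]
tcp_rot: [179.8, 0.3, 5.1]
force: [-6.4, -4.2, 5.9]
width: 0.0067
grip_force: 62.5
```

```bash
python3 -m creep '[[0,-0.0126,0.004,0,0,0],[0,-0.0248,0.009,0,0,0],[0,-0.0366,0.015,0,0,0],[0,-0.0477,0.022,0,0,0],[0,-0.0583,0.03,0,0,0],[0,-0.0681,0.039,0,0,0],[0,-0.077,0.0485,0,0,0],[0,-0.0851,0.059,0,0,0],[0,-0.0923,0.07,0,0,0],[0,-0.0984,0.082,0,0,0]]' 0
python3 -m creep '[[0,-0.003,0.006,0,0,0],[0,-0.005,0.012,0,0,0],[0,-0.007,0.018,0,0,0],[0,-0.009,0.024,0,0,0],[0,-0.009,0.026,0,0,0],[0,-0.009,0.026,0,0,0]]' 0
```

```text
time_s: 48.85
tool_pos: [0.5629, -0.2064, 0.1738]
tcp_rot: [179.9, 0.6, 5.1]
force: [-10.0, -4.2, 1.0]
width: 0.0066
grip_force: 67.9
time_s: 49.45
tool_pos: [0.5621, -0.1967, 0.1483]
tcp_rot: [-180.0, 0.6, 5.1]
force: [-10.7, -0.5, 5.3]
width: 0.0063
grip_force: 67.1
```

```bash
python3 -m creep '[[0,0,0.002,0,0,0],[0,0,0.004,0,0,0],[0,0,0.006,0,0,0],[0,0,0.006,0,0,0]]' 0
python3 - <<'E'
from h import *
im,i=snap("scene","s9")
for n,z in(("cover_bar",.155),("cover_hinge",.115)):
    for d in spotter.mark_of(n,"scene")[:1]: print(n,d,onz("scene",d["location"],z,i).round(3))
E
```

```text
time_s: 49.85
tool_pos: [0.5624, -0.1967, 0.1474]
tcp_rot: [-179.9, 0.3, 5.1]
force: [-22.2, 7.7, 47.8]
width: 0.0064
grip_force: 71.6
cover_bar {'location': [172.8, 310.3], 'score': 0.72} [ 0.564 -0.198  0.155]
```

```bash
python3 -m creep '[[0,0,-0.003,0,0,0],[0,0,-0.005,0,0,0],[0,0,-0.005,0,0,0]]' 0
python3 -m creep '[[0,0,0,0,0,0],[0,0,0,0,0,0],[0,0,0,0,0,0],[0,0,-0.015,0,0,0],[0,0,-0.035,0,0,0],[0,0,-0.05,0,0,0],[0,0,-0.05,0,0,0]]' 0.05
python3 -m creep '[[0,0,0,0,0,0],[0,0,0,0,0,0],[0,0,0,0,0,0],[0,0,0,0,0,0],[0,0,0.01,0,0,0],[0,0,0.018,0,0,0],[0,0,0.022,0,0,0],[0,0,0.025,0,0,0]]' 0
```

```text
time_s: 50.3
tool_pos: [0.5622, -0.1967, 0.1482]
tcp_rot: [-180.0, 0.5, 5.1]
force: [-11.8, 1.0, 12.6]
width: 0.0065
grip_force: 67.8
time_s: 51.0
tool_pos: [0.5674, -0.1971, 0.2]
tcp_rot: [179.8, -0.0, 5.2]
force: [0.4, -0.4, -0.3]
width: 0.0497
grip_force: 0.0
time_s: 51.8
tool_pos: [0.5661, -0.1967, 0.1725]
tcp_rot: [179.9, 0.2, 5.2]
force: [-0.1, 0.7, 1.0]
width: -0.0001
grip_force: 0.0
```

```bash
python3 -m creep '[[0,0,0.002,0,0,0],[0,0,0.003,0,0,0],[0,0,0.004,0,0,0],[0,0,0.005,0,0,0],[0,0,0.005,0,0,0]]' 0
python3 -m creep '[[0,0,0,0,0,0],[0,0,0,0,0,0]]' 0
```

```text
time_s: 52.3
tool_pos: [0.5664, -0.1969, 0.1702]
tcp_rot: [179.9, 0.1, 5.2]
force: [-4.4, 3.1, 12.9]
width: -0.0002
grip_force: 6.7
time_s: 52.5
tool_pos: [0.5664, -0.1969, 0.1702]
tcp_rot: [179.9, 0.1, 5.2]
force: [-4.0, 2.0, 13.5]
width: 0.0005
grip_force: 6.7
```

```bash
python3 -m creep '[[0,0,-0.02,0,0,0],[0,0,-0.05,0,0,0],[0,0,-0.09,0,0,0],[0,0,-0.13,0,0,0],[0,0,-0.15,0,0,0],[0,0,-0.15,0,0,0],[0,0,-0.15,0,0,0]]'
python3 - <<'E'
from h import *
print(status.get_obs()["force"])
for c in("scene","wrist"):
  im,i=snap(c,c+"10")
  for n,z in(("cover_bar",.155),("tray_floor",.008),("tray_lip",.019),("conn_a_mid",.007),("conn_c_mid",.005),("conn_e_mid",.005),("in_a_mid",.007)):
    for d in spotter.mark_of(n,c)[:1]: print(c,n,d,onz(c,d["location"],z,i).round(3))
E
```

```text
time_s: 53.2
tool_pos: [0.5667, -0.1963, 0.3183]
tcp_rot: [179.9, 0.1, 5.2]
force: [1.0, 0.0, -0.1]
width: -0.0001
grip_force: 0.0
[ 0.96410461  0.04858119 -0.11564753]
scene cover_bar {'location': [173.3, 312.3], 'score': 0.94} [ 0.558 -0.199  0.155]
scene tray_floor {'location': [314.2, 280.1], 'score': 0.89} [0.451 0.204 0.008]
scene tray_lip {'location': [342.0, 275.2], 'score': 0.96} [0.42  0.288 0.019]
wrist cover_bar {'location': [8.1, 259.7], 'score': 0.73} [ 0.736 -0.166  0.155]
wrist tray_floor {'location': [189.4, 405.3], 'score': 0.73} [ 0.551 -0.39   0.008]
wrist tray_lip {'location': [229.7, 14.0], 'score': 0.7} [0.424 0.273 0.019]
wrist conn_e_mid {'location': [189.2, 336.2], 'score': 0.67} [ 0.54  -0.285  0.005]
```

Run:
```python
import cv2
g=cv2.imread("pics/wrist10.png",0); print(g[150:232:6,285:400:6])
```

```text
[[216 181 189 210 182 178 190 179 178 184 185 182 184 180 183 183 183  63
   57  57]
 [215 181 183 178 183 177 188 180 179 183 185 182 182 180 182 183 182  61
   57  56]
 [215 181 184 178 182 178 188 179 178 182 185 183 182 181 183 183 181 184
  183 177]
 [216 180 183 179 181 177 186 178 177 181 184 182 181 180 183 181 180 184
  185 180]
 [214 181 183 176 182 176 186 178 176 181 184 181 179 181 181 181 179 185
  184 182]
 [183 181 184 178 183 176 184 178 178 181 183 180 176 181 182 179 178 186
  185 182]
 [183 181 183 176 181 175 184 179 177 181 184 179 175 181 181 178 176 187
  183 183]
 [182 182 183 177 180 175 183 178 177 181 182 179 175 180 180 175 179 186
  183 184]
 [181 181 182 178 183 174 179 177 177 181 182 177 175 180 180 175 178 186
  180 186]
 [181 182 182 178 179 175 180 178 177 181 180 177 174 178 179 175 179 185
  178 217]
 [182 182 183 178 181 174 179 177 178 180 178 175 174 177 177 178 179 185
  177 216]
 [181 180 182 178 180 175 178 177 180 178 177 176 175 177 176 178 178 140
  128 126]
 [180 182 182 178 180 176 178 177 181 178 177 175 176 176 175 178 178  69
   67  71]
 [176 182 184 177 181 178 178 179 181 177 177 177 175 178 176 180 169  69
   68  71]]
```

The patch is bare cover sheet, so that detection was false. Handing in.

```bash
python3 -c "
from bench import workorder
print(workorder.finish_job())"
```

```text
the job is handed in; nothing more can be done
None
```

Job handed in at about 54 s with no result returned: the three loose housings I found were gathered into the tray with the two already there, and the whole load was tipped into the hopper. Not every housing was seen singly, but the tray was empty afterwards. The tray is level on the middle of its pad, the cover is shut, and the relay, fitting and hex key were left alone.

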